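# Run the gearmotor from its switch boxes

### The job

Start the gearmotor on the test bench with the closed fingertips: press the white-dot end of the black rocker fully down, then push the blue reset button fully in so that it stays in, then press the green run button fully in and keep holding it in; the program finishes while still holding the green button. Do not press the red stop button, do not press blue or green before its turn, and do not pick up or shift the switch boxes or the loose things around them.

Things in the scene. Friction and masses are not known exactly. Their poses are not given: they have to be found in the camera images.
- rocker_box: grey switch box with a pale lid, 90 (its x) x 60 (its y) x 55 mm high, carrying the black supply rocker between two grey cheeks (30 mm long, they stand 17 mm above the lid, 38 mm apart). Loose, about 1 kg. Origin: centre of the underside, z up. The white dot is at the box's +x end; the box may be turned any way.
- rocker (a joint): tilt of the black rocker in rad, from -0.22 (off, dot end up) to +0.22 (on, dot end fully down); it starts near off. It has no spring and stays where it is left; about 3 N at the dot moves it. The paddle is 74 x 34 x 12 mm and tips about a pivot at the middle of its box, 14 mm above the lid.
- rocker_dot (a point): centre of the white dot (16 mm across) on the upper face of the rocker, 25 mm from the pivot towards the end to press; it moves with the rocker and is about 75 mm above the mat when the rocker is level, some 5 mm higher when off and 5 mm lower when on.
- blue_box: grey switch box with a pale lid, 68 x 68 x 55 mm high, carrying the blue reset button. Loose, about 1 kg. Origin: centre of the underside, z up.
- blue (a joint): how far the blue button is pushed in, m: 0 out, 0.008 fully in. It has no spring: about 4 N moves it and it stays in where it is left. Starts nearly out.
- blue_top (a point): centre of the top of the blue button (34 mm across, 77 mm above the mat when out, in a steel collar 8 mm above the lid); moves down with it.
- green_box: grey switch box with a pale lid, 68 x 68 x 55 mm high, carrying the green run button. Loose, about 1 kg. Origin: centre of the underside, z up.
- green (a joint): how far the green button is pushed in, m: 0 out, 0.008 fully in. Sprung: it takes 2 N to start it and 6 N to hold it fully in, and it comes back out when let go.
- green_top (a point): centre of the top of the green button (34 mm across, 77 mm above the mat when out, in a steel collar 8 mm above the lid); moves down with it.
- red_box: black switch box with a yellow lid, 68 x 68 x 55 mm high, carrying the red stop button. Loose, about 1 kg. Origin: centre of the underside, z up.
- red (a joint): how far the red mushroom button is pushed in, m: 0 out, 0.006 fully in; sprung.
- red_top (a point): centre of the top of the red mushroom stop button (42 mm across, 87 mm above the mat). Not to be pressed.
- mat: thin dark grey-green rubber mat, 380 (x) x 520 (y) x 3 mm, fixed to the bench; the switch boxes stand in a row on it, in any order, with the loose things in front of and behind them. Origin: centre of its underside.
- screwdriver: loose screwdriver lying along its x, on the mat between the boxes and the robot. Bystander.
- wrench: loose wrench lying along its x, on the mat between the boxes and the robot. Bystander.
- jar: loose glass jar with an orange cap, 52 mm across, 62 mm high, on the mat beyond the boxes; origin under its centre. Bystander.
- bearing: loose steel ball bearing ring lying flat, 52 mm across, 15 mm high, on the mat beyond the boxes; origin under its centre. Bystander.
- pulley: loose aluminium belt pulley, 60 mm across, 36 mm high, on the mat beyond the boxes; origin under its centre. Bystander.
- can: loose green can with a paper label, 48 mm across, 70 mm high, on the mat beyond the boxes; origin under its centre. Bystander.
There are look-alikes about, which are no part of the job. What is shaped like the rocker_box but purple is not meant. What is shaped like the green_box but purple is not meant.

How it is judged:
By the outcome, as a careful person would: the job done as asked, in the order asked, and still so for the second after the job is handed in, while the arm keeps its last pose, push and grip.
It also fails if it takes over 40 s, if anything falls off the work surface, if the arm or the gripper's body presses on something with over 40 N, if the wrist force passes 120 N, or if a joint passes its speed limit or range.

### The arm

A 6-joint arm with a two-finger parallel gripper is mounted at the origin on the work surface. World frame = base frame: x ahead of the robot, y to its left, z up, the work surface at z = 0. Lengths are in m, angles in rad, forces in N, time in s.
With the tool pointing down it reaches from about 0.375 to 0.9 m from the base axis. Payload 3.1 kg.
Tool frame: the origin (TCP) lies midway between the tips of the shut fingers; the grasp point (between the pads) lies pinch_z behind it (pinch_z is the distance from the TCP to the grasp point, in m); y points along the fingers, z is the direction in which the jaws open and shut, and the axes are right-handed (so a half turn about y gives the same grasp; the last joint's range is limited). The gripper opens to 87 mm and grips with 3 to 60 N. Pads are 19 mm wide; open, the fingers measure 117 mm over their backs; the gripper's body (75 mm by 190 mm) begins 51 mm behind the grasp point.
Start: joints at [-1.304, 0.527, 1.433, -0, 1.181, -0.178], TCP at [0.27, -0.564, 0.223] pointing down, gripper open.
Joint ranges: [-3.08, 3.08], [-0.75, 2.2], [0.22, 2.44], [-1.43, 4.57], [0, 2.65], [-2.85, 2.85]. Speed limits (rad/s): [2.79, 2.79, 3.14, 3.14, 3.14, 3.14].

### API

Orientations are given as a unit quaternion [x, y, z, w].
In Python, from rig import get_obs, camera, hand_in, pinch_z gives the robot as it stands. The module is installed in compiled form; this text tells all that it offers.
- The arm moves only by the tool arm_command, never from a script. Its argument "plan" is a list of rows, each a list of 2 entries, a list of its own where there are three numbers: the shift along the world's x, y, z in units of 25 mm (1.0 is 25 mm), then the turn about the world's z in units of 5 degrees (1.0 is 5 degrees). A call has 1 to 5 rows; each row is the pose to reach, as a shift and turn from the pose commanded when the call began; what a row does not reach only later rows make up. A row lasts 1/10 s, in which the tool goes at most 50 mm and 8.59 degrees, less where a joint would pass 70% of its speed; a pose out of reach is approached as far as the arm can. A call with a gripper value outside its range is refused whole. "fingers" is the opening, from -1 (shut) to 1 (fully open), set as the call begins (left out, the last holds). The fingers move at their own pace and stop on an object; "force" is the grip in N (left out, the last holds). Time passes only in rows, so rows that repeat a pose let the fingers close. It gives the time, the measured TCP pose, the force and the opening at its end, in the units of the state.
- get_obs(): the state, without advancing time (a new reading comes with each control period).
- camera(name): name is "side" or "top"; returns a dict with "pixels" (400x640x3 uint8, red, green, blue), "camera_matrix" (3x3 intrinsics, pixels), "R" (3x3) and "t" (3): a world point X has camera coordinates R X + t. Camera axes: x right, y down, z forward; pixel columns grow to the right and rows downward; lengths in m; the calibration is good to about 2 mm. A picture is of the moment at which its call begins. There is no depth.
- hand_in(): hands the job in, once; it reports no verdict.
The state is a dict: "time": time; "q": joint angles; "joint_velocities": joint speeds; "joint_torque": joint torques, N m; "position": TCP position; "tool_rot": TCP orientation; "ft_force": force on the tool from outside, world axes, zero at the start; "moment": the same for the moment, N m; "grip_width": finger opening in m.
Only numpy, scipy, OpenCV 4.12 (cv2) and the standard library are available. Lean on these libraries where they do the work, as an engineer would, in place of code of your own. Each camera call takes 0.05 s, during which the arm holds its last target.

## Working session

There is one attempt and no reset: what is moved stays moved. The work goes in short steps, Python scripts to look and compute and a tool call to move; the robot and the scene stay as the last step left them, time stands still between calls to the robot, and variables do not carry over. Pictures are saved under pics/ and viewed, and the job is handed in when it is done.

Besides the shell and the picture viewer there is one more tool, called after "Call:" as name(argument=value, ...) on one line, values as JSON. arm_command: Moves the arm, as the interface text tells. Its arguments: {"type":"object","properties":{"plan":{"type":"array"},"fingers":{"type":"number"},"force":{"type":"number"}},"required":["plan"]}

```bash
mkdir -p pics
python3 - <<'E'
from rig import get_obs,camera,pinch_z
import cv2,numpy as np
o=get_obs();print(o['time'],o['position'],o['tool_rot'],o['grip_width'],pinch_z)
for n in('top','side'):
    c=camera(n);cv2.imwrite(f'pics/{n}0.png',c['pixels'][:,:,::-1]);np.savez(f'{n}0.npz',**c)
    print(n,c['camera_matrix'].round(1).tolist(),(-c['R'].T@c['t']).round(3),c['R'].round(3).tolist())
E
```

```text
0.0 [ 0.26931361 -0.56318467  0.2215688 ] [-0.15632551  0.6903834  -0.68884676  0.15627939] 0.08712213477840305 0.0187
top [[461.2, 0.0, 326.3], [0.0, 461.2, 204.7], [0.0, 0.0, 1.0]] [0.495 0.046 1.14 ] [[-0.009, -1.0, -0.008], [-0.994, 0.01, -0.107], [0.107, 0.007, -0.994]]
side [[451.1, 0.0, 318.3], [0.0, 451.1, 202.4], [0.0, 0.0, 1.0]] [0.219 0.749 0.941] [[-0.895, -0.445, -0.014], [-0.322, 0.668, -0.671], [0.308, -0.597, -0.741]]
```

View pics/top0.png

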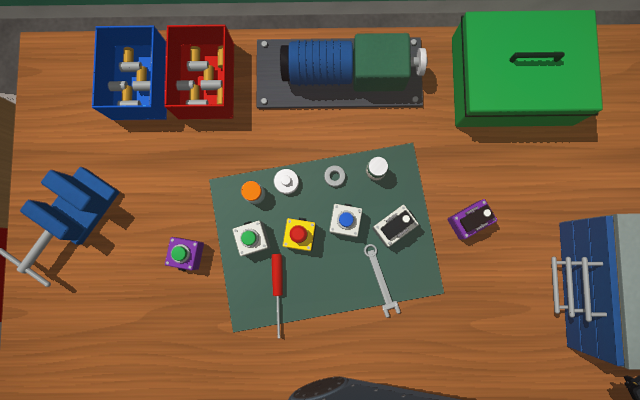

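View pics/side0.png

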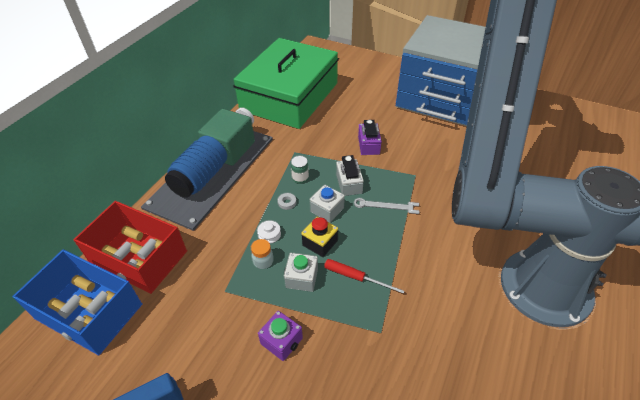

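The top view shows green at (249,238), red at (298,234), blue at (346,220), and the rocker at (397,226) with its dot near (410,216). The purple look-alikes are at (180,254) and (474,220). I'll measure the real ones.

```bash
cat > h.py <<'E'
import cv2,numpy as np
def ray(c,u,v):
    d=c['R'].T@np.linalg.inv(c['camera_matrix'])@np.array([u,v,1.]);return -c['R'].T@c['t'],d
def onz(c,u,v,z):
    o,d=ray(c,u,v);return o+d*(z-o[2])/d[2]
def tri(a,ua,b,ub):
    o1,d1=ray(a,*ua);o2,d2=ray(b,*ub)
    s=np.linalg.lstsq(np.c_[d1,-d2],o2-o1,rcond=None)[0]
    p,q=o1+s[0]*d1,o2+s[1]*d2;return (p+q)/2,np.linalg.norm(p-q)
def blobs(c,lo,hi,win,amin=15):
    h=cv2.cvtColor(c['pixels'],cv2.COLOR_RGB2HSV);m=cv2.inRange(h,lo,hi)
    k=np.zeros_like(m);x0,y0,x1,y1=win;k[y0:y1,x0:x1]=255;m&=k
    n,_,s,ce=cv2.connectedComponentsWithStats(m)
    return [(s[i,4],s[i,:4].tolist(),ce[i].round(1)) for i in range(1,n) if s[i,4]>=amin]
E
python3 - <<'E'
from h import *
T=dict(np.load('top0.npz'));S=dict(np.load('side0.npz'))
col={'green':((45,90,50),(85,255,255),(232,225,266,252),(288,250,315,272)),
'blue':((100,120,60),(125,255,255),(330,205,362,238),(315,183,340,203)),
'red':((0,150,60),(8,255,255),(285,220,315,250),(305,215,335,236)),
'dot':((0,0,215),(180,40,255),(404,208,418,224),(340,150,358,164)),
'lidR':((0,0,120),(180,60,255),(370,200,422,250),(330,150,368,195)),
}
for k,(lo,hi,wt,ws) in col.items():
    print(k,'T',blobs(T,lo,hi,wt),'S',blobs(S,lo,hi,ws))
for n,c,w in(('T',T,(225,195,425,255)),('S',S,(280,145,370,295))):
    x0,y0,x1,y1=w;cr=c['pixels'][y0:y1,x0:x1,::-1]
    f=4 if n=='T' else 4
    cv2.imwrite(f'pics/crop{n}.png',cv2.resize(cr,None,fx=f,fy=f,interpolation=cv2.INTER_CUBIC))
E
```

```text
green T [(np.int32(163), [241, 231, 15, 14], array([248.1, 237.6]))] S [(np.int32(161), [294, 255, 14, 14], array([300.4, 261.7]))]
blue T [(np.int32(156), [339, 213, 14, 14], array([345.7, 219.2]))] S [(np.int32(112), [321, 188, 12, 11], array([326.7, 192.8]))]
red T [(np.int32(221), [290, 226, 17, 17], array([298. , 233.8]))] S [(np.int32(165), [312, 217, 16, 14], array([319.3, 223.7]))]
dot T [(np.int32(30), [404, 215, 6, 7], array([406.1, 218.2]))] S []
lidR T [(np.int32(448), [373, 204, 46, 43], array([393. , 224.9])), (np.int32(47), [402, 215, 8, 8], array([405.7, 218.3])), (np.int32(16), [370, 244, 7, 6], array([373.1, 245.9]))] S [(np.int32(29), [345, 156, 7, 5], array([347.8, 158. ])), (np.int32(16), [355, 159, 5, 10], array([357. , 164.1])), (np.int32(375), [332, 160, 31, 35], array([344.6, 178.3]))]
```

View pics/cropT.png

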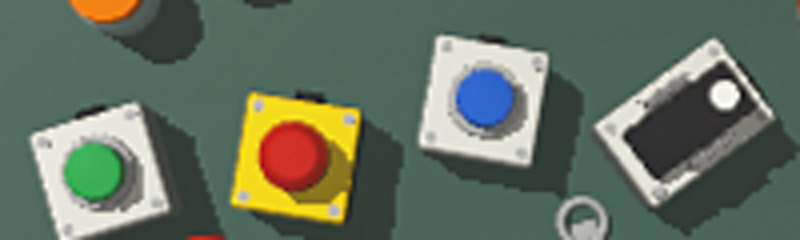

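View pics/cropS.png

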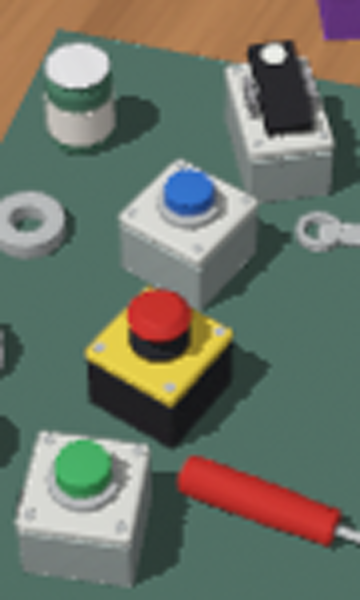

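Run:
```python
from h import *
from scipy.spatial.transform import Rotation as R
T=dict(np.load('top0.npz'));S=dict(np.load('side0.npz'))
for n,a,b,z in(('green',(248.1,237.6),(300.4,261.7),.08),('blue',(345.7,219.2),(326.7,192.8),.08),('red',(298,233.8),(319.3,223.7),.09),('dot',(405.8,218.3),(347.8,158),.083)):
    p,e=tri(T,a,S,b);print(n,p.round(4),'gap',e.round(4),'T',onz(T,*a,z)[:2].round(4),'S',onz(S,*b,z)[:2].round(4))
# rocker lid corners, top crop coords/4
cr=[(715,38),(778,115),(657,208),(593,127)]
P=np.array([onz(T,225+(u-1.5)/4,195+(v-1.5)/4,.058)[:2] for u,v in cr]);print(P.round(4),P.mean(0).round(4))
for i in range(4):
    d=P[(i+1)%4]-P[i];print(np.linalg.norm(d).round(4),np.degrees(np.arctan2(d[1],d[0])).round(1))
# paddle corners approx
for q in([-0.15632551,0.6903834,-0.68884676,0.15627939],):
    M=R.from_quat(q).as_matrix();print(M.round(3))
# silhouettes of other things in tops
print('wrench ring',onz(T,225+580/4,195+218/4,.008))
```

```text
green [0.5343 0.235  0.0733] gap 0.0006 T [0.5343 0.2339] S [0.5316 0.2389]
blue [0.5752 0.0088 0.0717] gap 0.0001 T [0.5746 0.0092] S [0.5717 0.0159]
red [0.5421 0.1192 0.081 ] gap 0.0003 T [0.5416 0.1185] S [0.5389 0.1258]
dot [ 0.5753 -0.1286  0.0831] gap 0.0003 T [ 0.5751 -0.1287] S [ 0.5754 -0.1286]
[[ 0.6106 -0.128 ]
 [ 0.5648 -0.1637]
 [ 0.5111 -0.0915]
 [ 0.5588 -0.0551]] [ 0.5613 -0.1096]
0.0581 -142.1
0.09 126.6
0.06 37.4
0.0894 -54.6
[[-0.902 -0.001  0.431]
 [-0.431  0.002 -0.902]
 [-0.    -1.    -0.002]]
wrench ring [ 0.50531158 -0.05171042  0.008     ]
```

Call:
arm_command(plan=[[[1.1, 1.6, -0.2], 1.6], [[2.2, 3.2, -0.4], 3.2], [[3.3, 4.8, -0.6], 4.8], [[4.4, 6.4, -0.8], 6.4], [[5.5, 8, -1], 8]], fingers=-1, force=30)

```text
time: 0.6
position: [0.4076, -0.3623, 0.1974]
tool_rot: [0.384, -0.594, 0.594, -0.384]
ft_force: [0.8, -1.0, 0.1]
grip_width: 0.0548
```

Call:
arm_command(plan=[[[1.1, 1.6, -0.2], 1.6], [[2.2, 3.2, -0.4], 3.2], [[3.3, 4.8, -0.6], 4.8], [[4.4, 6.4, -0.8], 6.4], [[5.5, 8, -1], 8]])

```text
time: 1.1
position: [0.5451, -0.162, 0.1721]
tool_rot: [0.564, -0.426, 0.426, -0.564]
ft_force: [0.5, -1.1, 1.8]
grip_width: 0.015
```

Call:
arm_command(plan=[[[0.6, 0.6, -0.5], 1.6], [[1.3, 1.3, -1.2], 3.2], [[1.3, 1.3, -2], 4.1], [[1.3, 1.3, -2], 4.1], [[1.3, 1.3, -2], 4.1]])

```text
time: 1.6
position: [0.5765, -0.1313, 0.1221]
tool_rot: [0.63, -0.322, 0.321, -0.63]
ft_force: [-0.2, -0.3, 0.5]
grip_width: 0.0005
```

```bash
cat >> h.py <<'E'
def snap(tag,f=4,wt=(225,175,475,275),ws=(250,130,450,280)):
    from rig import camera,get_obs
    from scipy.spatial.transform import Rotation as R
    for n,w in(('top',wt),('side',ws)):
        c=camera(n);x0,y0,x1,y1=w;k=min(f,800/(x1-x0))
        np.savez(f'{n}_{tag}.npz',**c)
        cv2.imwrite(f'pics/{n}_{tag}.png',cv2.resize(c['pixels'][y0:y1,x0:x1,::-1],None,fx=k,fy=k,interpolation=cv2.INTER_CUBIC))
    o=get_obs();M=R.from_quat(o['tool_rot']).as_matrix()
    print(o['time'],o['position'].round(4),'jawyaw',np.degrees(np.arctan2(M[1,2],M[0,2])).round(1),'F',np.round(o['ft_force'],1),'w',round(o['grip_width'],4),'q',np.round(o['q'],2))
E
python3 -c "
from h import *;snap('a')"
```

```text
1.7 [ 0.5772 -0.132   0.1234] jawyaw 35.9 F [-1.1  0.3  0.7] w 0.0005 q [-0.41  0.61  1.61 -0.    0.92 -1.04]
```

View pics/side_a.png

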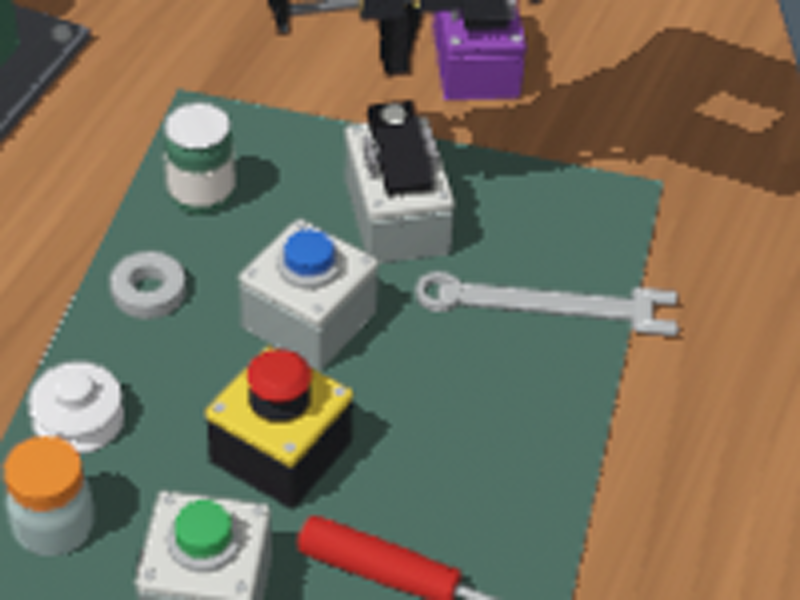

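View pics/top_a.png

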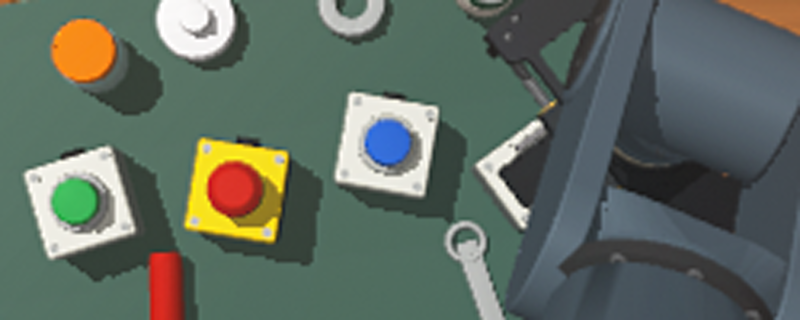

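Call:
arm_command(plan=[[[0, 0, -0.6], 0], [[0, 0, -1.2], 0], [[0, 0, -1.5], 0], [[0, 0, -1.7], 0], [[0, 0, -1.85], 0]])

```text
time: 2.2
position: [0.5781, -0.1328, 0.0773]
tool_rot: [0.63, -0.32, 0.322, -0.63]
ft_force: [-0.3, -2.9, 4.8]
grip_width: 0.0002
```

Call:
arm_command(plan=[[[0, 0, -0.05], 0], [[0, 0, -0.1], 0], [[0, 0, -0.1], 0]])

```text
time: 2.5
position: [0.5782, -0.1322, 0.0745]
tool_rot: [0.63, -0.32, 0.322, -0.63]
ft_force: [0.5, -2.9, 3.5]
grip_width: 0.0006
```

Call:
arm_command(plan=[[[0, 0, -0.05], 0], [[0, 0, -0.1], 0], [[0, 0, -0.1], 0]])

```text
time: 2.8
position: [0.5784, -0.1323, 0.0735]
tool_rot: [0.63, -0.319, 0.322, -0.63]
ft_force: [-0.7, -4.6, 14.1]
grip_width: 0.0005
```

Call:
arm_command(plan=[[[0, 0, -0.06], 0], [[0, 0, -0.06], 0]])

```text
time: 3.0
position: [0.5784, -0.1323, 0.0732]
tool_rot: [0.63, -0.319, 0.322, -0.63]
ft_force: [-2.7, -4.5, 20.8]
grip_width: 0.0004
```

Call:
arm_command(plan=[[[0, 0, 1], 0], [[0, 0, 2], 0], [[0, 1.7, 2], 0], [[-0.1, 3.5, 2], 0], [[-0.1, 5.2, 2], 0]])

```text
time: 3.5
position: [0.5722, 0.0012, 0.1191]
tool_rot: [-0.63, 0.323, -0.32, 0.63]
ft_force: [0.1, 0.1, -0.5]
grip_width: 0.0004
```

Call:
arm_command(plan=[[[0, 0.4, 0], 0], [[0, 0.4, 0], 0]])

```text
time: 3.7
position: [0.5729, 0.0112, 0.119]
tool_rot: [0.631, -0.321, 0.318, -0.631]
ft_force: [0.2, -0.2, -0.1]
grip_width: 0.0005
```

```bash
python3 -c "
from h import *;snap('b')"
```

```text
3.8 [0.5741 0.0084 0.1193] jawyaw 36.1 F [ 1.   0.6 -0.4] w 0.0005 q [-0.18  0.6   1.65 -0.    0.89 -0.81]
```

View pics/side_b.png

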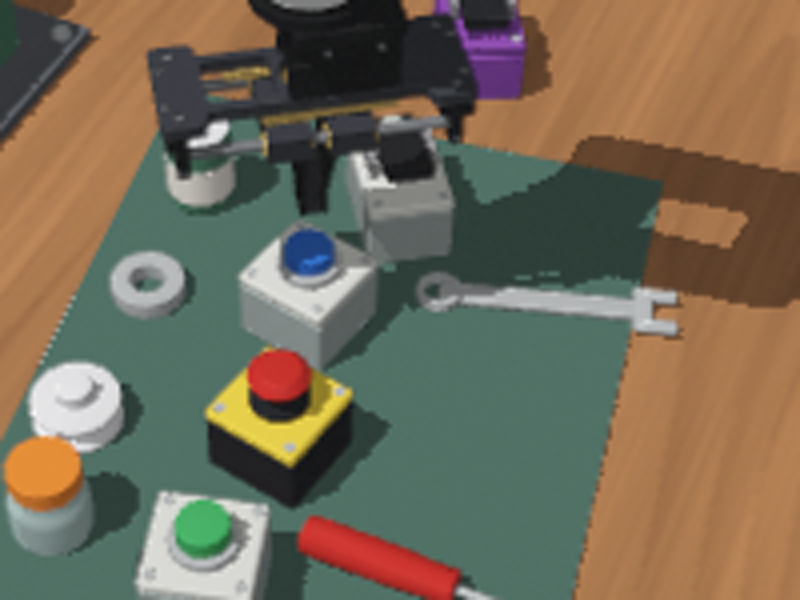

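View pics/top_b.png

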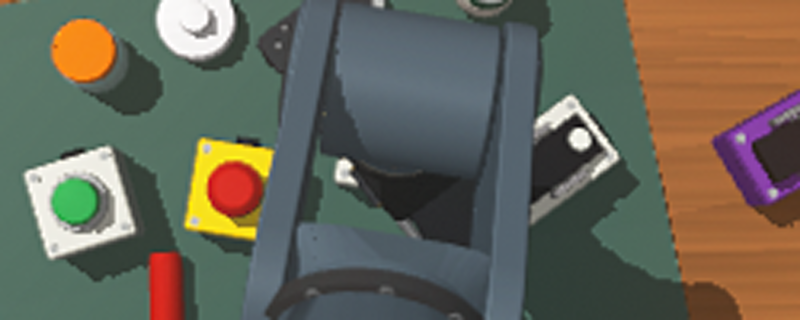

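The view is partly hidden, so I'll move clear to confirm the rocker in the side view before pressing blue.

Call:
arm_command(plan=[[[0, 1, 1], 0], [[0, 2, 2], 0], [[0, 3.5, 3], 0], [[0, 5, 3], 0], [[0, 5, 3], 0]])

```text
time: 4.3
position: [0.5751, 0.1358, 0.1958]
tool_rot: [-0.63, 0.32, -0.321, 0.631]
ft_force: [-0.3, -0.9, 0.6]
grip_width: 0.0006
```

```bash
python3 -c "
from h import *;snap('c')
S=dict(np.load('side_c.npz'));T=dict(np.load('top_c.npz'))
print(blobs(T,(0,0,190),(180,60,255),(395,208,420,226)),blobs(S,(0,0,120),(180,60,255),(336,148,362,180),5))"
```

```text
4.4 [0.5745 0.1327 0.1945] jawyaw 36.0 F [-0.  -0.9  0.1] w 0.0006 q [ 0.04  0.51  1.55 -0.    1.08 -0.59]
[(np.int32(84), [395, 208, 23, 18], array([405.2, 213.7])), (np.int32(32), [403, 215, 7, 7], array([405.8, 217.9]))] [(np.int32(6), [349, 159, 2, 3], array([349.5, 160. ])), (np.int32(21), [354, 159, 6, 10], array([356.4, 163.1])), (np.int32(12), [336, 166, 4, 4], array([337.2, 167.6])), (np.int32(136), [336, 172, 26, 8], array([348.2, 176.5]))]
```

View pics/side_c.png

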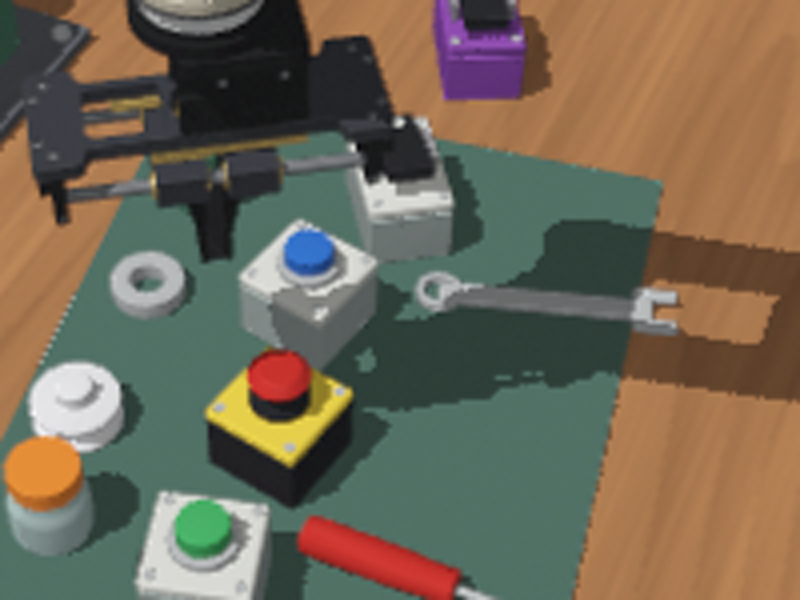

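Call:
arm_command(plan=[[[0, 1, 0.5], 0], [[0, 2, 1], 0], [[0, 3, 1], 0], [[0, 3, 1], 0]])

```text
time: 4.8
position: [0.5749, 0.2088, 0.2195]
tool_rot: [-0.63, 0.321, -0.321, 0.63]
ft_force: [-0.4, -1.2, 0.1]
grip_width: 0.0004
```

```bash
python3 -c "
from h import *;snap('d')
S=dict(np.load('side_d.npz'));T=dict(np.load('top_d.npz'))
a=blobs(T,(0,0,190),(180,60,255),(399,212,412,224));b=blobs(S,(0,0,120),(180,60,255),(340,150,357,168),5);print(a,b)
for x in a:
  for y in b: print(tri(T,x[2],S,y[2]))
"
```

```text
4.9 [0.5745 0.2068 0.2189] jawyaw 36.0 F [-0.5 -0.6  0.3] w 0.0005 q [ 0.16  0.51  1.47 -0.    1.16 -0.46]
[(np.int32(32), [403, 215, 7, 7], array([405.8, 217.9]))] [(np.int32(18), [345, 159, 6, 3], array([347.5, 160. ])), (np.int32(12), [353, 159, 4, 6], array([355.1, 160.8])), (np.int32(17), [340, 161, 3, 7], array([340.8, 164.2]))]
(array([ 0.57676522, -0.13028005,  0.07353   ]), np.float64(6.268110671002981e-05))
(array([ 0.56670037, -0.13412994,  0.07240147]), np.float64(0.021644776998328466))
(array([ 0.58685715, -0.13010995,  0.05294433]), np.float64(0.018392889453894813))
```

View pics/side_d.png

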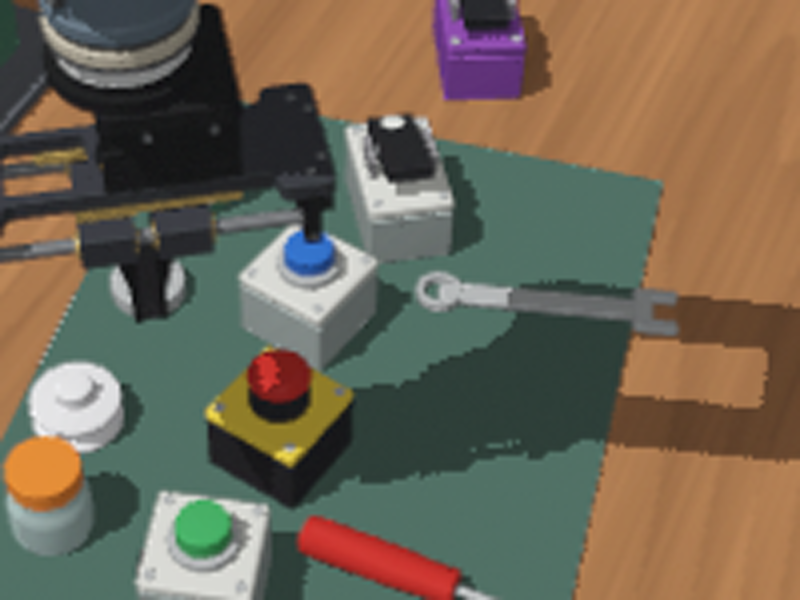

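The side view shows the rocker tipped with the dot at crop (393,122). It triangulates to z = 73.5 mm, so the rocker is on. Next is blue.

Call:
arm_command(plan=[[[0, -1.9, 0], 0], [[0, -3.8, -0.5], 0], [[0, -5.6, -1.5], 0], [[0, -7.2, -3], 0], [[0, -8, -4], 0]])

```text
time: 5.4
position: [0.5737, 0.0037, 0.1184]
tool_rot: [0.63, -0.322, 0.322, -0.629]
ft_force: [0.9, 0.8, 0.1]
grip_width: 0.0007
```

Call:
arm_command(plan=[[[0, 0, -0.4], 0], [[0, 0, -0.9], 0], [[0, 0, -1.3], 0], [[0, 0, -1.5], 0], [[0, 0, -1.7], 0]])

```text
time: 5.9
position: [0.5748, 0.0096, 0.0775]
tool_rot: [-0.63, 0.32, -0.32, 0.63]
ft_force: [-1.5, -0.4, 4.0]
grip_width: 0.0008
```

Call:
arm_command(plan=[[[0, 0, -0.1], 0], [[0, 0, -0.2], 0], [[0, 0, -0.2], 0]])

```text
time: 6.2
position: [0.5748, 0.0092, 0.0726]
tool_rot: [-0.63, 0.32, -0.321, 0.63]
ft_force: [0.0, 0.1, 1.7]
grip_width: 0.0002
```

Call:
arm_command(plan=[[[0, 0, -0.06], 0], [[0, 0, -0.12], 0], [[0, 0, -0.12], 0]])

```text
time: 6.5
position: [0.5749, 0.0091, 0.0722]
tool_rot: [-0.63, 0.32, -0.321, 0.631]
ft_force: [-4.8, 2.3, 18.4]
grip_width: 0.0005
```

Call:
arm_command(plan=[[[0, 0, -0.05], 0], [[0, 0, -0.05], 0], [[0, 0, 0.8], 0], [[0, 0, 2], 0], [[0, 0, 2.6], 0]])

```text
time: 7.0
position: [0.5758, 0.0082, 0.1365]
tool_rot: [-0.63, 0.319, -0.322, 0.63]
ft_force: [0.2, 0.3, -0.8]
grip_width: 0.0006
```

Call:
arm_command(plan=[[[-0.3, 1.8, 1], 0], [[-0.6, 3.6, 1], 0], [[-1, 5.4, 1], 0], [[-1.3, 7.2, 1], 0], [[-1.6, 9, 0], 0]])

```text
time: 7.5
position: [0.5373, 0.2341, 0.1381]
tool_rot: [-0.628, 0.318, -0.323, 0.632]
ft_force: [1.9, -0.4, -0.1]
grip_width: 0.0002
```

Call:
arm_command(plan=[[[0, 0, 0], 0], [[0, 0, 0], 0]])

```text
time: 7.7
position: [0.534, 0.2326, 0.1346]
tool_rot: [0.631, -0.32, 0.32, -0.63]
ft_force: [-0.0, -0.0, 0.2]
grip_width: 0.0006
```

```bash
python3 -c "
from h import *;snap('e',ws=(250,130,450,290))
S=dict(np.load('side_e.npz'));T=dict(np.load('top_e.npz'))
lo,hi=(100,120,60),(125,255,255)
a=blobs(T,lo,hi,(330,205,362,238));b=blobs(S,lo,hi,(315,183,340,206));print(a,b)
if a and b: print(tri(T,a[0][2],S,b[0][2]))
"
```

```text
7.8 [0.5354 0.2311 0.1355] jawyaw 36.0 F [0.1 0.3 0. ] w 0.0003 q [ 0.22  0.58  1.62 -0.    0.94 -0.41]
[(np.int32(154), [339, 213, 14, 14], array([345.7, 219.3]))] [(np.int32(75), [321, 189, 13, 10], array([325.9, 193. ]))]
(array([0.57607694, 0.00924777, 0.07072476]), np.float64(0.0021845919711197853))
```

View pics/side_e.png

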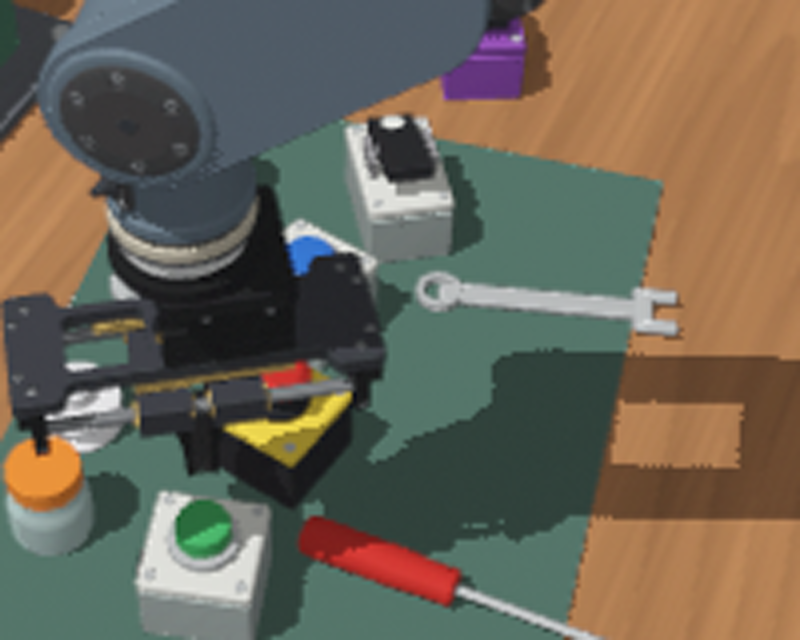

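View pics/top_e.png

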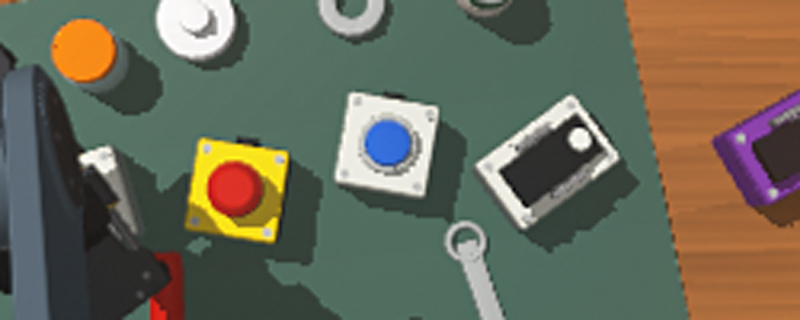

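Call:
arm_command(plan=[[[0, 1, 0], 0], [[0, 2, 0], 0], [[0, 3, 0], 0], [[0, 3, 0], 0]])

```text
time: 8.2
position: [0.5363, 0.3079, 0.1361]
tool_rot: [-0.629, 0.32, -0.321, 0.631]
ft_force: [-0.1, -0.7, 0.3]
grip_width: 0.0006
```

```bash
python3 -c "
from h import *;snap('f',ws=(250,130,450,280))
S=dict(np.load('side_f.npz'));T=dict(np.load('top_f.npz'))
lo,hi=(100,120,60),(125,255,255)
a=blobs(T,lo,hi,(330,205,362,238));b=blobs(S,lo,hi,(315,183,340,206));print(a,b)
if a and b: print(tri(T,a[0][2],S,b[0][2]))
"
```

```text
8.3 [0.5356 0.3057 0.1357] jawyaw 36.0 F [ 0.6 -0.8 -0.5] w 0.0004 q [ 0.34  0.62  1.53 -0.    0.99 -0.29]
[(np.int32(154), [339, 213, 14, 14], array([345.7, 219.3]))] [(np.int32(93), [321, 189, 12, 10], array([326.7, 193.6]))]
(array([0.57520716, 0.00874246, 0.06845285]), np.float64(6.058818305763235e-05))
```

View pics/side_f.png

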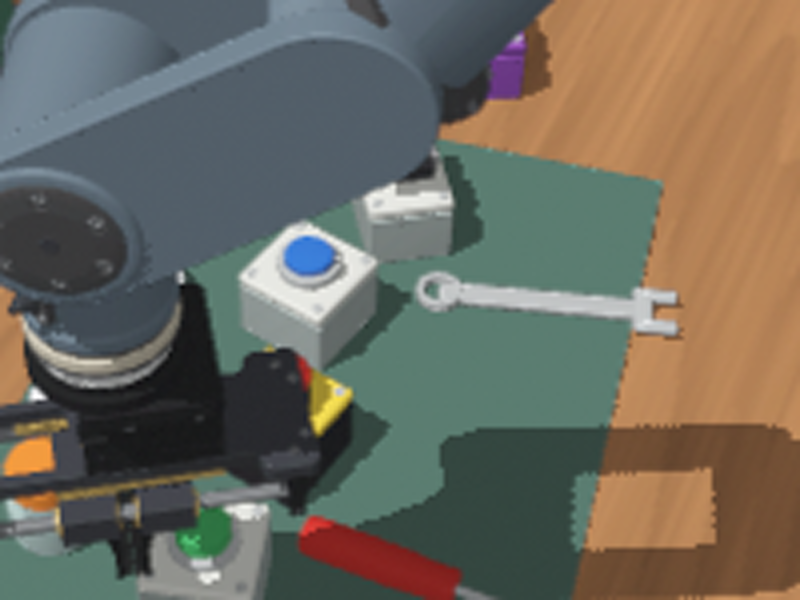

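Blue is flush low in its collar at crop (309,255), which confirms it is in. Back to green.

Call:
arm_command(plan=[[[0, -1, 0], 0], [[0, -2, 0], 0], [[-0.04, -2.88, 0], 0], [[-0.04, -2.88, -0.8], 0], [[-0.04, -2.88, -1.6], 0]])

```text
time: 8.8
position: [0.535, 0.232, 0.0959]
tool_rot: [-0.629, 0.321, -0.323, 0.63]
ft_force: [0.5, 1.0, -0.5]
grip_width: 0.0005
```

Call:
arm_command(plan=[[[0, 0, -0.2], 0], [[0, 0, -0.4], 0], [[0, 0, -0.6], 0], [[0, 0, -0.8], 0], [[0, 0, -0.9], 0]])

```text
time: 9.3
position: [0.5345, 0.2345, 0.0733]
tool_rot: [-0.63, 0.32, -0.321, 0.63]
ft_force: [-0.6, -3.5, 5.6]
grip_width: 0.0001
```

Call:
arm_command(plan=[[[0, 0, -0.06], 0], [[0, 0, -0.12], 0], [[0, 0, -0.16], 0], [[0, 0, -0.16], 0]])

```text
time: 9.7
position: [0.5346, 0.2346, 0.0722]
tool_rot: [-0.63, 0.319, -0.321, 0.631]
ft_force: [-3.7, -4.3, 20.7]
grip_width: 0.0002
```

Call:
arm_command(plan=[[[0, 0, -0.03], 0], [[0, 0, -0.03], 0], [[0, 0, -0.03], 0]])

```text
time: 10.0
position: [0.5346, 0.2346, 0.0721]
tool_rot: [-0.63, 0.319, -0.321, 0.631]
ft_force: [-4.8, -4.9, 24.4]
grip_width: 0.0004
```

```bash
python3 -c "
from h import *;snap('g',ws=(250,130,450,280))"
```

```text
10.1 [0.5346 0.2346 0.0721] jawyaw 36.1 F [-4.1 -5.1 24.8] w 0.0006 q [ 0.22  0.68  1.66 -0.    0.8  -0.41]
```

View pics/side_g.png

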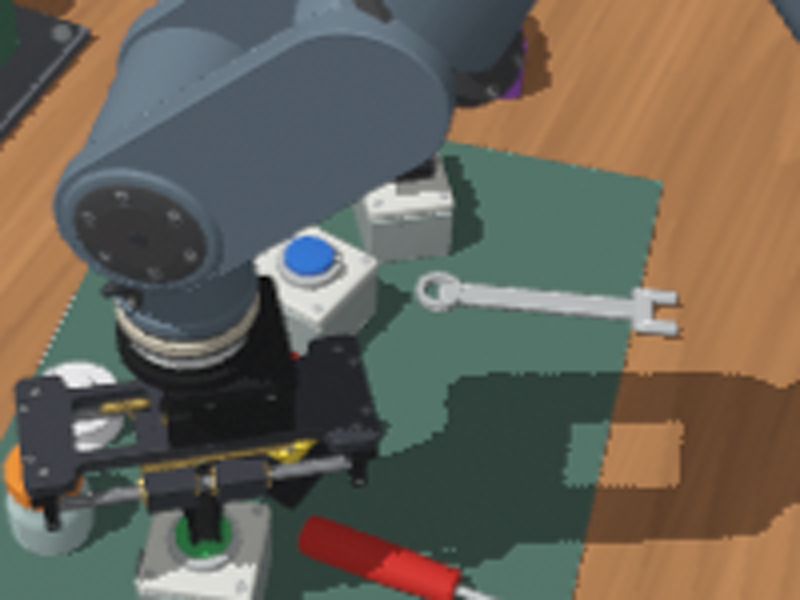

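View pics/top_g.png

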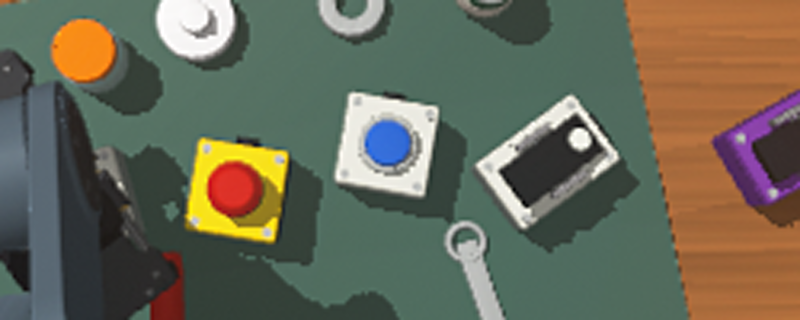

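The fingertips hold the green button in at crop (205,530), the blue button is still in, and nothing has shifted. Handing in.

```bash
python3 -c "
from rig import hand_in,get_obs
print(hand_in())"
```

```text
the job is handed in; nothing more can be done
None
```

I pressed the rocker, blue and green in that order with the closed fingertips, and handed in at about 10.1 s while still holding green in. `hand_in()` gives no verdict, so these are my own last checks:

- **Rocker:** the dot end stopped firmly at about 20 N. Both cameras then put the dot at z = 73.5 mm (83 mm before), where about 73 mm is expected when fully on.
- **Blue button:** it stopped firmly at z = 72.2 mm, where 72 mm is fully in. It looked low in its collar afterwards and stayed in. Its triangulated height was 68.5 mm, about 3.5 mm below that. Blue, green and red had also read 7–9 mm low before I touched anything, so I relied on the firm stop.
- **Green button:** the fingertips hold it at z = 72.1 mm with a steady 25 N or so of downward push; 6 N is needed.
- **Everything else:** red was never touched. No box or loose item looked shifted in the last pictures, though the arm hid the can and most of the green box in them.

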